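# Square the steel bench block into the angle stop

## Task

Push the flat steel bench block across the slate with the fingertips until it is snug in the inner corner of the brass angle stop, its sides flat against both bars. Only slide it: never lift or tip it. Leave the small things on the bench where they are, and take the hand away at the end.

Things in the scene. Friction and masses are not known exactly. Their poses are not given: they have to be found in the camera images.
- block: Polished steel bench block: a loose flat plate, 88 mm (own x) by 98 mm (own y) by 12 mm thick, wider than the gripper opens, 0.6 to 1.1 kg, lying flat on the slate. Origin at the centre of its underside, z up. It starts turned up to 0.5 rad either way out of line with the stop; its 98 mm sides end parallel to the long bar, with its x along the stop's x.
- stop: Fixed brass L on the slate, two bars 14 mm high and thick; place and yaw vary. Origin: inner corner, at the slate's top. Long bar: inner face 130 mm along the stop's +y from the origin, bar on its +x side (far from the robot). Short bar: inner face 90 mm along -x from the origin, bar on its -y side (robot's right).
- seat (a point): The point on the slate where the centre of the block's underside stands when seated: x = -44 mm, y = +49 mm in the stop's frame, with the stop's axes. The block starts 36 to 96 mm short of it along the stop's -x and 26 to 61 mm along the stop's +y (nearer the robot, further left).
- slate_1: Big dark slate slab, fixed, about 295 x 265 mm and 25 mm thick; its flat top is 25.7 mm above the bench top (z = 0.0257) and carries the stop and the block. Origin at the centre of its underside (z = 0).
- ring: Loose silver ring blank, 21 mm across, 6 mm high, on the bench in front of the slate; a bystander. Origin at the centre of its underside.
- copper: Loose copper offcut, 12 x 55 x 8 mm, on the bench in front of the slate to the left; a bystander. Origin at the centre of its underside.
- wax: Loose brown cake of beeswax, 30 x 40 x 15 mm, on the bench in front of the slate; a bystander. Origin at the centre of its underside.
- bowl: Loose small cream flux bowl, 57 mm across, 24 mm high, on the bench left of the slate; a bystander. Origin at the centre of its underside.
- cup: Loose small purple bowl, 67 mm across, 20 mm high, on the bench right of the slate; a bystander. Origin at the centre of its underside.

How it is judged:
At the end, for the whole second after the job is handed in: The bench block lies flat and still on the slate, with a gap of no more than 3 mm to each bar of the angle stop and its sides parallel to them within 0.04 rad (x of block in the frame of stop between -0.047 and -0.041 m and y of block in the frame of stop between 0.046 and 0.052 m and angle between the x axis of block and the x axis of stop, either way round below 0.04 rad and angle between block's own z axis and vertical below 0.03 rad and z of block in the frame of stop below 0.003 m and linear speed of block below 0.01 m/s); the robot touches nothing.
It fails at once if the bench block is lifted off the slate or tipped (z of block in the frame of stop above 0.006 m or z of block in the frame of stop below -0.006 m or angle between block's own z axis and vertical above 0.12 rad).
It fails at once if a small bystander (ring, copper strip, beeswax, cream or purple bowl) is shifted more than 15 mm (distance of any of ring, copper, wax, bowl, cup from where it was at the start of the episode above 0.015 m).
It also fails if it takes over 56 s, if anything falls off the work surface, if the arm or the gripper's body presses on something with over 40 N, if the wrist force passes 120 N, or if a joint passes its speed limit or range.

## Robot

A 6-joint arm with a two-finger parallel gripper is mounted at the origin on a cart in front of the work surface, level with it; the furniture and walls round the work are solid. World frame = base frame: x ahead of the robot, y to its left, z up, the work surface at z = 0. Lengths are in m, angles in rad, forces in N, time in s.
With the tool pointing down it reaches from about 0.35 to 0.975 m from the base axis. Payload 4.9 kg.
Tool frame: the origin (TCP) lies midway between the tips of the shut fingers; the grasp point (between the pads) lies 19 mm behind it; z points along the fingers, y is the line along which they close (so a half turn about z gives the same grasp; the last joint's range is limited). The gripper opens to 85 mm and grips with 20 to 120 N. Pads are 22 mm wide; open, the fingers measure 114 mm over their backs; the gripper's body (76 mm by 85 mm) begins 54 mm behind the grasp point. The pads swing forward as they close: fully open they stand 13 mm farther back than shut.
Start: joints at [1.223, 0.053, 1.613, -0, 1.476, -0.119], TCP at [0.142, 0.609, 0.196] pointing down, gripper open.
Joint ranges: [-3.01, 3.01], [-1.01, 2.22], [0.06, 2.58], [-1.02, 4.17], [0.09, 2.62], [-3.14, 3.14]. Speed limits (rad/s): [2.57, 2.57, 3.14, 3.14, 3.14, 3.14].

## Interface

Orientations are given as a unit quaternion [w, x, y, z].
In Python, from plant import * gives the robot as it stands.
- The arm moves only by the tool jog_arm, never from a script. Its argument "targets" is a list of rows, each a list of 3 entries, a list of its own where there are three numbers: the shift along the tool's x, y, z in units of 25 mm (1.0 is 25 mm), then the turn, a rotation vector about the tool's x, y, z in units of 8 degrees (1.0 is 8 degrees), then the opening in per cent of the stroke, from 0 (shut) to 100 (fully open). A call has 1 to 8 rows; each row is the pose to reach, as a shift and turn from the pose commanded when the call began, along the tool's axes at that moment; what a row does not reach only later rows make up. A row lasts 1/8 s, in which the tool goes at most 62.5 mm and 10.7 degrees, less where a joint would pass 70% of its speed; a pose out of reach is approached as far as the arm can. A call with a gripper value outside its range is refused whole. The fingers move at their own pace and stop on an object; the grip force is fixed at half the most. Time passes only in rows, so rows that repeat a pose let the fingers close. It gives the time, the measured TCP pose, the force, the opening and the grip force at its end, in the units of the state.
- state(): the state, without advancing time (a new reading comes with each control period).
- grab_frame(name): name is "scene" or "top" or "wrist"; returns (picture, depth): 420x560x3 uint8, red, green, blue; 420x560 float32, m along the optical axis (not along the pixel's ray), 0 where there is no reading.
- camera_params(name): a dict with "fovy" (degrees; the focal length in pixels is half the picture's height over the tangent of half this angle, whatever the lens; pixels are square), "cx", "cy" (the principal point, pixels), "rvec" (rotation vector, rad) and "tvec" (3), from world to camera coordinates, as OpenCV has them; the wrist camera has in their place "hand_eye" (4x4, takes a point from camera to tool coordinates, whose origin is the TCP and whose axes are the flange's). Camera axes: x right, y down, z forward; pixel columns grow to the right and rows downward; lengths in m; the calibration is good to about 2 mm. A picture is of the moment at which its call begins: read the wrist's pose just before it. camera_params takes no time and is no camera call.
- job_done(): hands the job in; it is judged then, once.
The state is a dict: "time": time; "joint_pos": joint angles; "joint_vel": joint speeds; "joint_efforts": joint torques, N m; "tool_pos": TCP position; "tool_rot": TCP orientation; "contact_force": force on the tool from outside, world axes, zero at the start; "ft_torque": the same for the moment, N m; "gripper_width": opening from 0.0 (shut) to 1.0 (fully open); "grasp_force": force on a finger pad.
Only numpy, scipy, OpenCV 4.12 (cv2) and the standard library are available. Lean on these libraries where they do the work, as an engineer would, in place of code of your own. Each camera call takes 0.05 s, during which the arm holds its last target. There are 200 camera calls.

## Working session

There is one attempt and no reset: what is moved stays moved. The work goes in short steps, Python scripts to look and compute and a tool call to move; the robot and the scene stay as the last step left them, time stands still between calls to the robot, and variables do not carry over. Pictures are saved under pics/ and viewed, at most 10 in all, crops included, and the job is handed in when it is done.

Besides the shell and the picture viewer there is one more tool, called after "Request:" by a JSON object that holds its "api" and its "payload", one argument or row to a line. jog_arm: Moves the arm, as the interface text tells. Its arguments: {"type":"object","properties":{"targets":{"type":"array"}},"required":["targets"]}

```bash
mkdir -p pics
python3 - <<'E'
from plant import *
import cv2, numpy as np
s=state(); print(s)
for n in ("top","scene"):
    p,d=grab_frame(n); cv2.imwrite(f"pics/{n}0.png",p[:,:,::-1]); np.save(f"{n}0.npy",d); print(camera_params(n))
print(camera_params("wrist"))
E
```

```text
{'time': 0.0, 'joint_pos': array([ 1.22298661e+00,  5.33486320e-02,  1.61430415e+00, -8.99569492e-06,
        1.47604068e+00, -1.18994247e-01]), 'joint_vel': array([ 1.41686777e-03, -1.27240706e-03,  9.83275743e-05,  7.02992884e-04,
        7.13689662e-04,  2.18372793e-03]), 'joint_efforts': array([-9.09307764e-04, -3.93668675e+01, -3.70179713e+01, -8.69686505e-05,
        6.86953063e-03,  3.91529966e-06]), 'tool_pos': array([0.14151947, 0.60803599, 0.19506216]), 'tool_rot': array([-2.38591458e-04,  1.14157824e-01,  9.93462072e-01, -1.02296146e-03]), 'contact_force': array([-0.20512824,  0.92666713, -0.38352225]), 'ft_torque': array([ 0.03209584, -0.01043801,  0.01430866]), 'grasp_force': 0.0, 'gripper_width': 1.0011562452384082}
{'fovy': 46.13542948401155, 'cx': 276.1369599062462, 'cy': 209.205038765761, 'rvec': array([ 2.11259926, -2.17933678,  0.07759416]), 'tvec': array([0.06818265, 0.56580285, 0.87021653])}
{'fovy': 49.78940162729596, 'cx': 285.1131603173096, 'cy': 210.00876171887208, 'rvec': array([ 1.38333481, -2.26515496,  0.82775102]), 'tvec': array([0.28281968, 0.39215508, 0.61483237])}
{'fovy': 70.84350622890894, 'cx': 283.0101914634351, 'cy': 208.84198426797855, 'hand_eye': array([[-9.75534362e-05, -9.50909441e-01, -3.09469266e-01,
         7.94500246e-02],
       [ 9.99999603e-01,  1.81369782e-04, -8.72524885e-04,
         1.11631097e-03],
       [ 8.85820524e-04, -3.09469228e-01,  9.50909045e-01,
        -1.76823422e-01],
       [ 0.00000000e+00,  0.00000000e+00,  0.00000000e+00,
         1.00000000e+00]])}
```

View pics/top0.png

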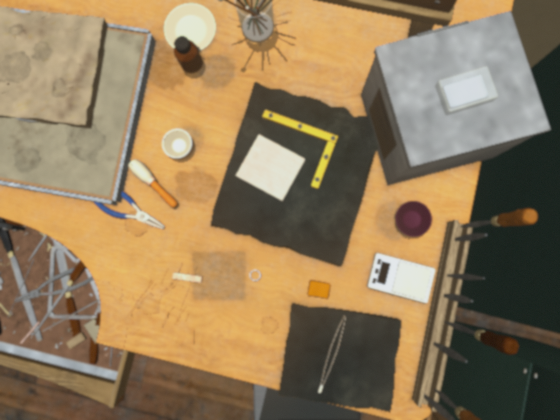

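The picture shows the block, pale, at about (271,167) px. The brass L has its inner corner near (330,142), and the kiln is to the right of it.

```bash
cat > h.py <<'E'
from plant import *
import cv2, numpy as np
from scipy.spatial.transform import Rotation as R
def cam(n,s=None):
    c=camera_params(n); f=210/np.tan(np.radians(c["fovy"]/2))
    if n=="wrist":
        w,x,y,z=s["tool_rot"]; T=np.eye(4); T[:3,:3]=R.from_quat([x,y,z,w]).as_matrix(); T[:3,3]=s["tool_pos"]
        H=T@c["hand_eye"]
        return f,c["cx"],c["cy"],H[:3,:3],H[:3,3]
    M=R.from_rotvec(c["rvec"]).as_matrix(); return f,c["cx"],c["cy"],M.T,-M.T@c["tvec"]
def plane(C,uv,z):
    f,cx,cy,M,o=C; uv=np.atleast_2d(uv).astype(float)
    r=np.c_[(uv[:,0]-cx)/f,(uv[:,1]-cy)/f,np.ones(len(uv))]@M.T
    return o+r*((z-o[2])/r[:,2])[:,None]
def cloud(C,d):
    f,cx,cy,M,o=C; v,u=np.mgrid[:d.shape[0],:d.shape[1]]
    return np.stack([(u-cx)/f*d,(v-cy)/f*d,d],-1)@M.T+o
def biggest(m):
    m=cv2.morphologyEx(m.astype(np.uint8),cv2.MORPH_OPEN,np.ones((2,2),np.uint8))
    n,l,st,_=cv2.connectedComponentsWithStats(m); return l==1+np.argmax(st[1:,4])
def measure(n,p,d,s=None):
    "block centre/yaw and stop corner/yaw, by plane-projected contours"
    C=cam(n,s); P=cloud(C,d); hsv=cv2.cvtColor(p,cv2.COLOR_RGB2HSV).astype(int)
    roi=(P[...,0]>.4)&(P[...,0]<.85)&(P[...,1]>-.2)&(P[...,1]<.3)&(P[...,2]>.02)&(P[...,2]<.055)
    br=biggest(roi&(hsv[...,1]>120)&(hsv[...,2]>110)&(hsv[...,0]>18)&(hsv[...,0]<36))
    bl=biggest(roi&(hsv[...,1]<70)&(hsv[...,2]>130))
    out={}
    for k,m,z in(("block",bl,.0377),("stop",br,.0397)):
        c=max(cv2.findContours(m.astype(np.uint8),0,1)[0],key=cv2.contourArea)[:,0]
        w=plane(C,c,z); out[k]=w[:,:2]; out[k+"_z"]=np.median(P[m][:,2]); out[k+"_n"]=m.sum(); out[k+"_m"]=m
    return out
E
python3 - <<'E'
from h import *
for n in("top","scene"):
    p=cv2.imread(f"pics/{n}0.png")[:,:,::-1].copy(); d=np.load(n+"0.npy")
    o=measure(n,p,d)
    for k in("block","stop"):
        print(n,k,o[k+"_z"],o[k+"_n"]); r=cv2.minAreaRect((o[k]*1000).astype(np.float32)); print(r); 
        print(cv2.approxPolyDP((o[k]*1000).astype(np.float32)[:,None],7,True)[:,0].round(0).tolist())
E
```

```text
top block 0.03836798175512435 2644
((644.0471801757812, 57.797149658203125), (100.6303939819336, 90.65118408203125), 59.52199172973633)
[[706.0, 78.0], [629.0, 121.0], [582.0, 37.0], [658.0, -5.0]]
top stop 0.03949608284336309 1156
((676.9468383789062, 18.3363037109375), (147.55726623535156, 107.5626449584961), 67.2318344116211)
[[751.0, 66.0], [738.0, 70.0], [688.0, -47.0], [615.0, -17.0], [601.0, -29.0], [698.0, -67.0]]
scene block 0.038416381270484135 1534
((643.9147338867188, 58.245452880859375), (99.47872924804688, 90.92464447021484), 59.38675308227539)
[[707.0, 76.0], [631.0, 122.0], [582.0, 38.0], [657.0, -7.0]]
scene stop 0.03978065588091234 440
((687.1039428710938, -19.049758911132812), (158.98394775390625, 81.66890716552734), 28.094478607177734)
[[744.0, 43.0], [734.0, 52.0], [690.0, -48.0], [608.0, -15.0], [602.0, -28.0], [654.0, -49.0], [662.0, -41.0], [688.0, -65.0]]
```

View pics/scene0.png

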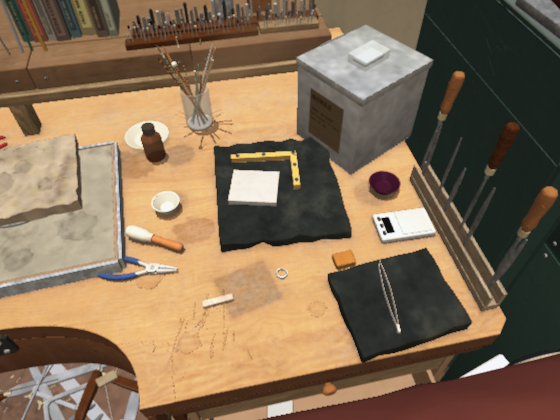

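Block is at (0.644, 0.058) with yaw −30°. Stop corner is at about (0.689, −0.049) with yaw −23°. In the stop frame that puts the block about 38 mm short in x and 30 mm in y, which fits the ranges given. Plan: with the fingers half open as a two-point pusher, push along the stop's +x, then along −y.

Request:
{"api": "jog_arm", "payload": {
  "targets": [
    [[-10.8, -8.2, 0], [0, 0, 0.6], 50],
    [[-21.5, -16.3, 0], [0, 0, 1.2], 50],
    [[-21.5, -16.3, 0], [0, 0, 1.2], 50],
    [[-21.5, -16.3, 0], [0, 0, 1.2], 50],
    [[-21.5, -16.3, 0], [0, 0, 1.2], 50],
    [[-21.5, -16.3, 0], [0, 0, 1.2], 50],
    [[-21.5, -16.3, 0], [0, 0, 1.2], 50],
    [[-21.5, -16.3, 0], [0, 0, 1.2], 50]
  ]
}}

```text
time: 1.1
tool_pos: [0.462, 0.2223, 0.196]
tool_rot: [-0.0, 0.197, 0.98, 0.0]
contact_force: [0.5, 0.1, 0.0]
gripper_width: 0.499
grasp_force: 0.0
```

Request:
{"api": "jog_arm", "payload": {
  "targets": [
    [[-6.2, -3.2, 0], [0, 0, 0], 50],
    [[-6.2, -3.2, 0], [0, 0, 0], 50],
    [[-6.2, -3.2, 0], [0, 0, 0], 50],
    [[-6.2, -3.2, 0], [0, 0, 0], 50],
    [[-6.2, -3.2, 0], [0, 0, 0], 50],
    [[-6.2, -3.2, 0], [0, 0, 0], 50]
  ]
}}

```text
time: 1.85
tool_pos: [0.5726, 0.0916, 0.1961]
tool_rot: [-0.0, 0.196, 0.981, 0.0]
contact_force: [0.7, -0.0, -0.0]
gripper_width: 0.496
grasp_force: 0.0
```

```bash
cat > look.py <<'E'
from h import *; import sys
s=state(); p,d=grab_frame("wrist"); cv2.imwrite(f"pics/{sys.argv[1]}.png",p[:,:,::-1]); np.save(sys.argv[1]+".npy",d)
print(s["tool_pos"],s["tool_rot"],s["time"])
o=measure("wrist",p,d,s)
for k in("block","stop"):
    c=(o[k]*1000).astype(np.float32); print(k,o[k+"_z"],cv2.minAreaRect(c)); print(cv2.approxPolyDP(c[:,None],6,True)[:,0].round(1).tolist())
E
python3 look.py w1
```

```text
[0.57260191 0.09158651 0.19614308] [-2.12037597e-04  1.96115907e-01  9.80580697e-01  5.66067611e-05] 1.85
block 0.03731089911681984 ((648.7583618164062, 60.72477722167969), (98.50056457519531, 89.19110870361328), 59.45756149291992)
[[586.5, 41.29999923706055], [664.0, 1.2999999523162842], [711.0999755859375, 79.9000015258789], [634.7999877929688, 124.19999694824219]]
stop 0.03865819947816895 ((726.6904296875, 23.016841888427734), (106.00789642333984, 20.475482940673828), 67.40470886230469)
[[715.7999877929688, -29.899999618530273], [726.5999755859375, -3.799999952316284], [718.0, 4.400000095367432], [729.7000122070312, 3.700000047683716], [749.9000244140625, 52.099998474121094], [742.0, 58.0], [755.0, 64.5], [744.7000122070312, 72.5999984741211], [701.2999877929688, -11.399999618530273], [709.5, -7.800000190734863], [701.5999755859375, -18.799999237060547]]
```

View pics/w1.png

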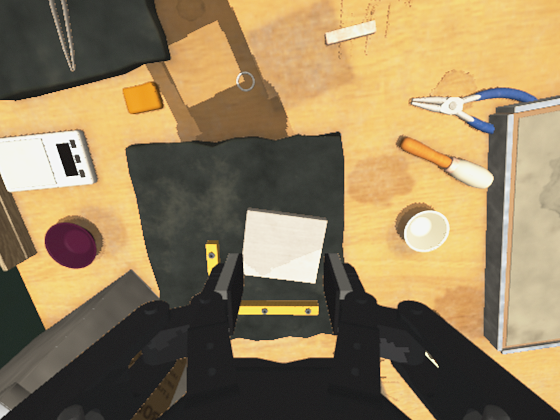

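Wrist view: block at px (285,245) between the finger tips, long bar at (275,308), short bar at (212,258). The near face is clear ahead of the TCP by about 30–45 mm, so I can lower the tool here.

Request:
{"api": "jog_arm", "payload": {
  "targets": [
    [[0, 0.2, 2.2], [0, 0, 0], 50],
    [[0, 0.2, 4.4], [0, 0, 0], 50],
    [[0, 0.2, 5.8], [0, 0, 0], 50],
    [[0, 0.2, 6.4], [0, 0, 0], 50],
    [[0, 0.2, 6.75], [0, 0, 0], 50],
    [[0, 0.2, 6.75], [0, 0, 0], 50],
    [[0, 0.2, 6.75], [0, 0, 0], 50]
  ]
}}

```text
time: 2.78
tool_pos: [0.5767, 0.0952, 0.0294]
tool_rot: [0.002, 0.197, 0.98, 0.0]
contact_force: [-0.6, -0.0, 0.3]
gripper_width: 0.501
grasp_force: 0.0
```

Request:
{"api": "jog_arm", "payload": {
  "targets": [
    [[0, 0, 0.1], [0, 0, 0], 50],
    [[-0.4, 0, 0.1], [0, 0, 0], 50],
    [[-0.7, 0, 0.1], [0, 0, 0], 50],
    [[-0.9, 0, 0.1], [0, 0, 0], 50],
    [[-1.1, 0, 0.1], [0, 0, 0], 50],
    [[-1.3, 0, 0.1], [0, 0, 0], 50],
    [[-1.5, 0, 0.1], [0, 0, 0], 50],
    [[-1.7, 0, 0.1], [0, 0, 0], 50]
  ]
}}

```text
time: 3.78
tool_pos: [0.6148, 0.0786, 0.025]
tool_rot: [-0.0, 0.197, 0.98, 0.0]
contact_force: [0.2, 0.8, -0.1]
gripper_width: 0.504
grasp_force: 0.0
```

```bash
cat > look2.py <<'E'
from h import *; import sys
s=state(); print(s["time"],s["tool_pos"].round(4),s["contact_force"].round(1),s["ft_torque"].round(2))
for n in("top","scene"):
    p,d=grab_frame(n); cv2.imwrite(f"pics/{sys.argv[1]}_{n}.png",p[:,:,::-1]); np.save(f"{sys.argv[1]}_{n}.npy",d)
    o=measure(n,p,d)
    c=(o["block"]*1000).astype(np.float32); print(n,o["block_z"],o["block_n"],cv2.minAreaRect(c)); print(cv2.approxPolyDP(c[:,None],6,True)[:,0].round(1).tolist())
E
python3 look2.py a
```

```text
3.775 [0.6148 0.0786 0.025 ] [ 0.2  0.8 -0.1] [-0.01  0.02 -0.01]
top 0.03783655594634494 179 ((641.8250732421875, 8.8031005859375), (17.109193801879883, 43.89250946044922), 63.66376495361328)
[[660.0, -3.5999999046325684], [664.0999755859375, 7.300000190734863], [623.5999755859375, 21.5], [625.0999755859375, 10.5]]
scene 0.03821180431607313 1208 ((641.1000366210938, 59.93458557128906), (99.6803970336914, 96.4858169555664), 59.28061294555664)
[[696.2000122070312, 62.0], [633.7000122070312, 91.69999694824219], [648.7999877929688, 103.0], [674.2000122070312, 96.69999694824219], [622.4000244140625, 122.9000015258789], [575.4000244140625, 43.20000076293945], [639.7000122070312, 4.199999809265137], [647.4000244140625, 19.200000762939453], [621.5999755859375, 31.799999237060547], [613.2000122070312, 51.79999923706055], [681.5, 33.5]]
```

```bash
python3 -c "
import cv2;p=cv2.imread('pics/a_scene.png')[100:280,170:400];cv2.imwrite('pics/a_sc.png',cv2.resize(p,None,fx=3,fy=3,interpolation=2))"
```

```text
(no output)
```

View pics/a_sc.png

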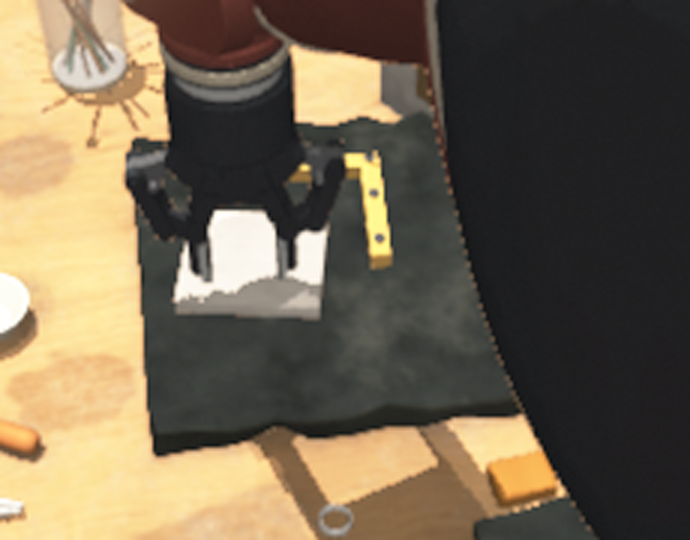

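The finger tips passed over the block's top, which has not moved: at 50 % opening they stand about 13 mm back. I'll retreat, go lower and push again.

Request:
{"api": "jog_arm", "payload": {
  "targets": [
    [[0, 0, -0.1], [0, 0, 0], 50],
    [[0.8, 0, -0.1], [0, 0, 0], 50],
    [[1.7, 0, -0.1], [0, 0, 0], 50],
    [[1.7, 0, -0.1], [0, 0, 0], 50],
    [[1.7, 0, 0.1], [0, 0, 0], 50],
    [[1.7, 0, 0.2], [0, 0, 0], 50],
    [[1.7, 0, 0.28], [0, 0, 0], 50],
    [[1.7, 0, 0.28], [0, 0, 0], 50]
  ]
}}

```text
time: 4.88
tool_pos: [0.5754, 0.0949, 0.0177]
tool_rot: [-0.0, 0.197, 0.98, -0.0]
contact_force: [-0.0, -0.1, -0.5]
gripper_width: 0.502
grasp_force: 0.0
```

No contact with the slate, so I push now.

Request:
{"api": "jog_arm", "payload": {
  "targets": [
    [[-0.4, 0, 0], [0, 0, 0], 50],
    [[-0.7, 0, 0], [0, 0, 0], 50],
    [[-0.9, 0, 0], [0, 0, 0], 50],
    [[-1.1, 0, 0], [0, 0, 0], 50],
    [[-1.3, 0, 0], [0, 0, 0], 50],
    [[-1.45, 0, 0], [0, 0, 0], 50],
    [[-1.6, 0, 0], [0, 0, 0], 50]
  ]
}}

```text
time: 5.75
tool_pos: [0.6124, 0.0796, 0.018]
tool_rot: [-0.0, 0.197, 0.98, -0.0]
contact_force: [-0.0, 0.4, -0.5]
gripper_width: 0.499
grasp_force: 0.0
```

```bash
python3 look2.py b; python3 -c "
import cv2;p=cv2.imread('pics/b_scene.png')[100:280,170:400];cv2.imwrite('pics/b_sc.png',cv2.resize(p,None,fx=3,fy=3,interpolation=2))"
```

```text
5.75 [0.6124 0.0796 0.018 ] [-0.   0.4 -0.5] [ 0.01 -0.    0.01]
top 0.038105925125547446 178 ((640.11865234375, 8.137198448181152), (16.57938003540039, 47.59288024902344), 67.83818054199219)
[[664.0, 3.5999999046325684], [619.9000244140625, 21.600000381469727], [650.5999755859375, -5.099999904632568]]
scene 0.038107153874614275 1049 ((638.2119140625, 61.700401306152344), (99.7658462524414, 89.71609497070312), 59.28061294555664)
[[687.0, 63.79999923706055], [625.2000122070312, 93.19999694824219], [624.0, 102.5999984741211], [641.2000122070312, 106.19999694824219], [669.9000244140625, 100.80000305175781], [622.4000244140625, 122.9000015258789], [575.4000244140625, 43.20000076293945], [629.2999877929688, 9.399999618530273], [637.0, 24.299999237060547], [611.5999755859375, 36.70000076293945], [605.7999877929688, 55.29999923706055], [673.2999877929688, 37.29999923706055]]
```

View pics/b_sc.png

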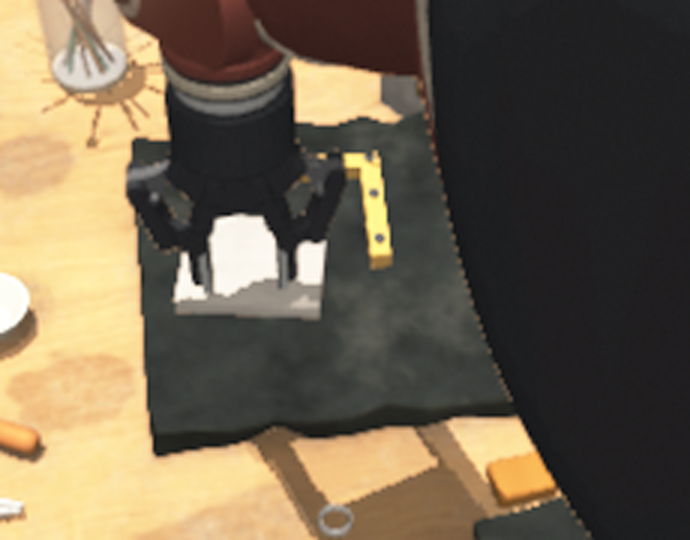

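The tips still appear to be over the plate. I'll measure their height from the depth picture.

Run:
```python
from h import *
p=cv2.imread("pics/b_scene.png")[:,:,::-1]; P=cloud(cam("scene"),np.load("b_scene.npy"))
for u in(238,265):
  for v in range(178,206,2):
    print(u,v,p[v,u],(P[v,u]*1000).round(0))
```

```text
238 178 [33 33 34] [604. 106. 121.]
238 180 [35 34 35] [609. 105. 111.]
238 182 [33 32 34] [611. 105. 103.]
238 184 [70 69 68] [612. 105.  97.]
238 186 [108 107 103] [610. 106.  94.]
238 188 [109 108 105] [612. 106.  87.]
238 190 [120 119 115] [611. 106.  82.]
238 192 [125 123 119] [613. 106.  74.]
238 194 [124 123 119] [613. 107.  69.]
238 196 [125 124 119] [612. 108.  64.]
238 198 [223 214 198] [614. 108.  57.]
238 200 [151 142 132] [625. 104.  38.]
238 202 [140 132 123] [623. 105.  34.]
238 204 [104  99  92] [622. 106.  29.]
265 178 [35 34 36] [589.  58. 113.]
265 180 [34 34 35] [590.  58. 106.]
265 182 [37 36 38] [588.  59. 103.]
265 184 [80 79 77] [590.  58.  95.]
265 186 [102 101  98] [591.  58.  88.]
265 188 [102 101  98] [591.  58.  83.]
265 190 [105 104 101] [590.  59.  79.]
265 192 [105 104 100] [594.  58.  69.]
265 194 [129 127 122] [591.  59.  66.]
265 196 [142 136 127] [591.  59.  61.]
265 198 [153 144 134] [606.  53.  36.]
265 200 [154 145 135] [600.  56.  38.]
265 202 [159 149 138] [596.  58.  36.]
265 204 [142 133 125] [595.  58.  31.]
```

The tips really are at z ≈ 0.057, well above the TCP height. I'll retreat, go down in steps and check force and depth as I go.

Request:
{"api": "jog_arm", "payload": {
  "targets": [
    [[0.8, 0, 0], [0, 0, 0], 50],
    [[1.6, 0, 0], [0, 0, 0], 50],
    [[1.6, 0, 0], [0, 0, 0], 50],
    [[1.6, 0, 0.2], [0, 0, 0], 50],
    [[1.6, 0, 0.4], [0, 0, 0], 50],
    [[1.6, 0, 0.6], [0, 0, 0], 50],
    [[1.6, 0, 0.6], [0, 0, 0], 50]
  ]
}}

```text
time: 6.72
tool_pos: [0.5749, 0.0949, 0.0021]
tool_rot: [-0.001, 0.197, 0.98, -0.0]
contact_force: [-0.1, 0.1, 0.3]
gripper_width: 0.498
grasp_force: 0.0
```

```bash
python3 look2.py c >/dev/null
python3 - <<'E'
from h import *
s=state();print(s["tool_pos"],s["joint_pos"],s["contact_force"])
p=cv2.imread("pics/c_scene.png"); P=cloud(cam("scene"),np.load("c_scene.npy"))
# finger cluster: points near finger planes
m=(np.abs(P[...,0]-.575)<.035)&(np.abs(P[...,1]-.093)<.06)&(P[...,2]>.02)&(P[...,2]<.1)
v,u=np.nonzero(m&(P[...,2]>.045)); print(u.min(),u.max(),v.min(),v.max())
for uu in range(225,275,4):
    col=[(vv,*(P[vv,uu]*1000).round(0).astype(int),int(p[vv,uu].mean())) for vv in range(196,228,3)]; print(uu,[(c[0],c[1],c[3],c[4]) for c in col])
cv2.imwrite('pics/c_sc.png',cv2.resize(p[150:250,190:310],None,fx=6,fy=6,interpolation=2))
E
```

```text
[0.5753752  0.09499111 0.00290661] [ 3.60582811e-02  1.52014580e-01  1.85041268e+00 -4.61420470e-05
  1.13938940e+00 -1.13826142e+00] [ 1.72900975 -0.02425325  0.79610971]
222 281 189 218
225 [(196, np.int64(583), np.int64(111), 31), (199, np.int64(582), np.int64(104), 34), (202, np.int64(581), np.int64(97), 35), (205, np.int64(582), np.int64(87), 50), (208, np.int64(628), np.int64(25), 60), (211, np.int64(620), np.int64(25), 61), (214, np.int64(612), np.int64(27), 62), (217, np.int64(605), np.int64(26), 58), (220, np.int64(600), np.int64(24), 56), (223, np.int64(592), np.int64(24), 59), (226, np.int64(585), np.int64(25), 57)]
229 [(196, np.int64(591), np.int64(97), 64), (199, np.int64(585), np.int64(96), 35), (202, np.int64(581), np.int64(94), 33), (205, np.int64(629), np.int64(28), 62), (208, np.int64(625), np.int64(24), 60), (211, np.int64(616), np.int64(25), 60), (214, np.int64(609), np.int64(25), 58), (217, np.int64(603), np.int64(24), 57), (220, np.int64(595), np.int64(25), 56), (223, np.int64(589), np.int64(24), 58), (226, np.int64(581), np.int64(25), 60)]
233 [(196, np.int64(
[... 4204 characters left out ...]
t64(66), 35), (211, np.int64(556), np.int64(56), 36), (214, np.int64(555), np.int64(48), 52), (217, np.int64(565), np.int64(26), 57), (220, np.int64(560), np.int64(24), 53), (223, np.int64(552), np.int64(25), 51), (226, np.int64(546), np.int64(25), 53)]
273 [(196, np.int64(555), np.int64(96), 42), (199, np.int64(552), np.int64(91), 35), (202, np.int64(553), np.int64(81), 130), (205, np.int64(586), np.int64(31), 121), (208, np.int64(586), np.int64(21), 56), (211, np.int64(577), np.int64(24), 56), (214, np.int64(570), np.int64(24), 56), (217, np.int64(565), np.int64(22), 55), (220, np.int64(555), np.int64(25), 51), (223, np.int64(548), np.int64(25), 54), (226, np.int64(542), np.int64(24), 59)]
```

View pics/c_sc.png

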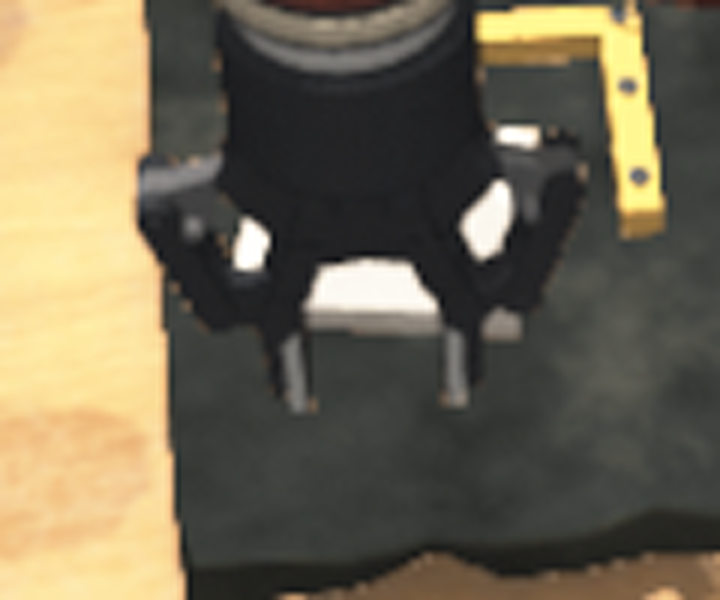

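The tips are now at about z = 0.043, beside the block. 12 mm more brings them to mid-height of the block.

Request:
{"api": "jog_arm", "payload": {
  "targets": [
    [[0, 0, 0.15], [0, 0, 0], 50],
    [[0, 0, 0.3], [0, 0, 0], 50],
    [[0, 0, 0.4], [0, 0, 0], 50],
    [[0, 0, 0.45], [0, 0, 0], 50],
    [[0, 0, 0.45], [0, 0, 0], 50]
  ]
}}

```text
time: 7.45
tool_pos: [0.5752, 0.0951, -0.0083]
tool_rot: [-0.0, 0.197, 0.98, -0.0]
contact_force: [-0.4, -0.5, -0.5]
gripper_width: 0.504
grasp_force: 0.0
```

```bash
cat > tip.py <<'E'
from h import *; import sys
n=sys.argv[1]; s=state(); t=s["tool_pos"]; print(s["time"],t.round(4),s["contact_force"].round(1))
p,d=grab_frame("scene"); cv2.imwrite(f"pics/{n}.png",p[:,:,::-1]); np.save(n+".npy",d); P=cloud(cam("scene"),d)
m=(np.hypot(P[...,0]-t[0],P[...,1]-t[1])<.06)&(P[...,2]>.026)&(P[...,2]<.075)&(p.max(-1)<150)
for u in range(225,300,2):
    v=np.nonzero(m[:,u])[0]
    if len(v): print(u,v.max(),(P[v.max(),u]*1000).round().astype(int),end=" | ")
E
python3 tip.py d
```

```text
7.45 [ 0.5752  0.0951 -0.0083] [-0.4 -0.5 -0.5]
225 226 [584 151  26] | 227 230 [572 151  28] | 229 229 [573 147  26] | 231 228 [574 142  26] | 233 209 [582 130  69] | 235 239 [545 146  27] | 237 239 [544 142  27] | 239 238 [544 138  26] | 241 233 [553 130  27] | 243 242 [532 135  26] | 245 237 [541 127  26] | 247 236 [541 122  27] | 249 230 [553 113  26] | 251 235 [540 115  26] | 253 233 [543 109  26] | 255 222 [566  94  27] | 257 237 [531 106  26] | 259 240 [522 106  27] | 261 239 [523 101  26] | 263 235 [529  94  27] | 265 224 [552  79  27] | 267 237 [522  89  27] | 269 238 [518  87  26] | 271 232 [529  77  27] | 273 236 [519  78  26] | 275 234 [521  73  27] | 277 233 [522  68  26] | 279 225 [537  56  27] | 281 225 [536  52  27] |
```

Request:
{"api": "jog_arm", "payload": {
  "targets": [
    [[-0.4, 0, 0], [0, 0, 0], 50],
    [[-0.7, 0, 0], [0, 0, 0], 50],
    [[-0.9, 0, 0], [0, 0, 0], 50],
    [[-1.1, 0, 0], [0, 0, 0], 50],
    [[-1.3, 0, 0], [0, 0, 0], 50],
    [[-1.45, 0, 0], [0, 0, 0], 50],
    [[-1.6, 0, 0], [0, 0, 0], 50]
  ]
}}

```text
time: 8.38
tool_pos: [0.6083, 0.0801, -0.0088]
tool_rot: [-0.005, 0.197, 0.98, -0.001]
contact_force: [-12.7, 1.7, 9.6]
gripper_width: 0.497
grasp_force: 6.2
```

```bash
python3 look2.py e; python3 -c "
import cv2;p=cv2.imread('pics/e_scene.png')[150:250,190:310];cv2.imwrite('pics/e_sc.png',cv2.resize(p,None,fx=6,fy=6,interpolation=2))"
```

```text
8.375 [ 0.6083  0.0801 -0.0088] [-12.7   1.7   9.6] [ 0.02  2.1  -0.38]
top 0.037709425024320065 135 ((662.12060546875, 1.8568639755249023), (14.712233543395996, 41.18120193481445), 88.07865142822266)
[[682.9000244140625, 8.5], [641.7000122070312, 8.100000381469727], [676.7000122070312, -6.0]]
scene 0.0379541867199959 310 ((631.100830078125, 68.28231811523438), (41.10628128051758, 45.267845153808594), 64.65948486328125)
[[656.5999755859375, 74.9000015258789], [619.4000244140625, 93.5999984741211], [602.7000122070312, 61.20000076293945], [643.2000122070312, 49.0]]
```

View pics/e_sc.png

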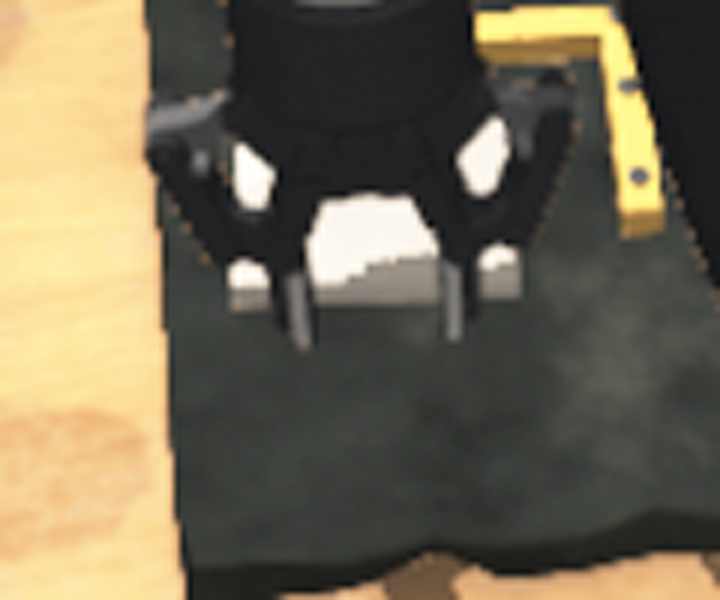

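The block now lies flat against both fingers and is sliding. Fz suggests light tip scraping, so I'll raise 1.5 mm and continue.

Request:
{"api": "jog_arm", "payload": {
  "targets": [
    [[0, 0, -0.06], [0, 0, 0], 50],
    [[-0.15, 0, -0.06], [0, 0, 0], 50],
    [[-0.3, 0, -0.06], [0, 0, 0], 50],
    [[-0.4, 0, -0.06], [0, 0, 0], 50],
    [[-0.5, 0, -0.06], [0, 0, 0], 50],
    [[-0.6, 0, -0.06], [0, 0, 0], 50]
  ]
}}

```text
time: 9.22
tool_pos: [0.6228, 0.0746, -0.0084]
tool_rot: [-0.004, 0.197, 0.98, -0.0]
contact_force: [-6.3, 2.5, 0.9]
gripper_width: 0.501
grasp_force: 3.8
```

Request:
{"api": "jog_arm", "payload": {
  "targets": [
    [[-0.1, 0, 0], [0, 0, 0], 50],
    [[-0.2, 0, 0], [0, 0, 0], 50],
    [[-0.28, 0, 0], [0, 0, 0], 50],
    [[-0.34, 0, 0], [0, 0, 0], 50],
    [[-0.34, 0, 0], [0, 0, 0], 50]
  ]
}}

```text
time: 9.85
tool_pos: [0.631, 0.0713, -0.0084]
tool_rot: [-0.004, 0.197, 0.98, -0.0]
contact_force: [-5.3, 1.3, -0.0]
gripper_width: 0.498
grasp_force: 3.1
```

Request:
{"api": "jog_arm", "payload": {
  "targets": [
    [[-0.06, 0, 0], [0, 0, 0], 50],
    [[-0.12, 0, 0], [0, 0, 0], 50],
    [[-0.12, 0, 0], [0, 0, 0], 50]
  ]
}}

```text
time: 10.22
tool_pos: [0.6338, 0.0702, -0.0084]
tool_rot: [-0.004, 0.197, 0.98, -0.0]
contact_force: [-5.3, 2.1, 0.9]
gripper_width: 0.501
grasp_force: 3.1
```

Request:
{"api": "jog_arm", "payload": {
  "targets": [
    [[-0.06, 0, 0], [0, 0, 0], 50],
    [[-0.12, 0, 0], [0, 0, 0], 50],
    [[-0.12, 0, 0], [0, 0, 0], 50]
  ]
}}

```text
time: 10.6
tool_pos: [0.6345, 0.0699, -0.0084]
tool_rot: [-0.006, 0.197, 0.98, 0.0]
contact_force: [-12.9, 5.6, 6.1]
gripper_width: 0.497
grasp_force: 6.7
```

```bash
python3 look2.py f|head -1; python3 -c "
import cv2;p=cv2.imread('pics/f_scene.png')[150:250,190:310];cv2.imwrite('pics/f_sc.png',cv2.resize(p,None,fx=6,fy=6,interpolation=2))"
```

```text
10.6 [ 0.6345  0.0699 -0.0084] [-12.9   5.6   6.1] [ 0.67  2.06 -0.01]
```

View pics/f_sc.png

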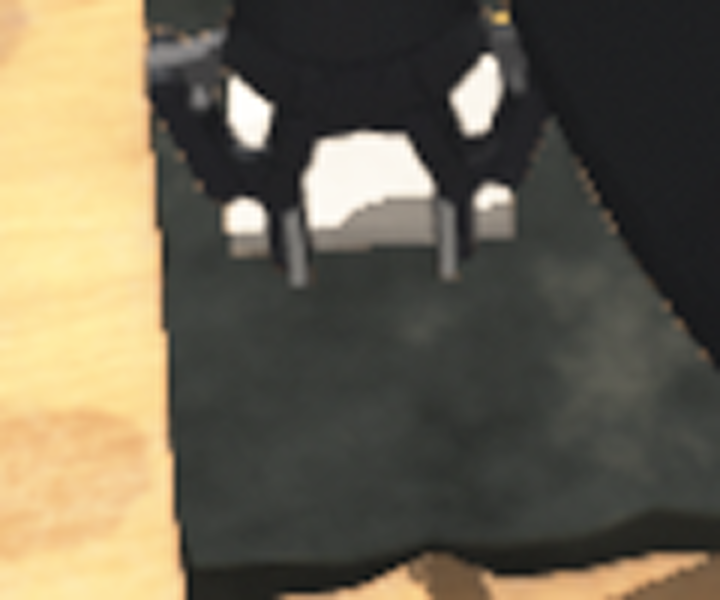

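The force stepped up to 14 N, so the block is against the long bar. I'll back off and rise, and check clearance for the second pushing pose.

Request:
{"api": "jog_arm", "payload": {
  "targets": [
    [[0.3, 0, 0], [0, 0, 0], 50],
    [[0.8, 0, 0], [0, 0, 0], 50],
    [[1.2, 0, -1], [0, 0, 0], 50],
    [[1.2, 0, -3], [0, 0, 0], 50],
    [[1.2, 0, -5.4], [0, 0, 0], 50],
    [[1.2, 0, -5.4], [0, 0, 0], 50],
    [[1.2, 0, -5.4], [0, 0, 0], 50]
  ]
}}

```text
time: 11.58
tool_pos: [0.6116, 0.0799, 0.1284]
tool_rot: [0.0, 0.197, 0.98, 0.0]
contact_force: [-0.6, -0.5, -0.4]
gripper_width: 0.501
grasp_force: 0.0
```

```bash
cat >> h.py <<'E'
def stopframe(o,c=np.array([690.,-48.]),yaw=-22.8):
    a=np.radians(yaw); M=np.array([[np.cos(a),-np.sin(a)],[np.sin(a),np.cos(a)]]); return (o-c)@M
E
python3 look.py w2
python3 - <<'E'
from h import *
for n in("top0","scene0"):
    P=cloud(cam(n[:-1]),np.load(n+".npy")).reshape(-1,3)
    for c in((.709,.121),(.74,.194)):
        for r in(.06,.09,.12,.15,.18):
            q=P[np.hypot(P[:,0]-c[0],P[:,1]-c[1])<r]; i=q[:,2].argmax(); print(n,c,r,q[i].round(3),end=';')
E
```

```text
[0.61157218 0.07987304 0.1284151 ] [3.16425524e-04 1.96885924e-01 9.80426352e-01 3.79249406e-05] 11.575
block 0.037392768872138826 ((686.606689453125, 50.75947952270508), (98.25685119628906, 87.5822982788086), 67.29707336425781)
[[628.5, 22.5], [643.5999755859375, 16.299999237060547], [651.0999755859375, 22.799999237060547], [709.0999755859375, -9.0], [745.2000122070312, 77.30000305175781], [680.7999877929688, 96.5], [681.0999755859375, 106.0], [664.7000122070312, 111.9000015258789]]
stop 0.038927367102479404 ((732.4567260742188, 27.567594528198242), (92.7044906616211, 12.899266242980957), 67.30815887451172)
[[720.5, -17.700000762939453], [727.5999755859375, -0.699999988079071], [719.5, 6.599999904632568], [729.2999877929688, 3.299999952316284], [749.7999877929688, 52.29999923706055], [740.5999755859375, 57.0], [751.9000244140625, 57.29999923706055], [756.0999755859375, 67.30000305175781], [744.4000244140625, 72.80000305175781], [709.7000122070312, -10.199999809265137]]
top0 (0.709, 0.121) 0.06 [0.679 0.084 0.043];top0 (0.709, 0.121) 0.09 [0.741 0.055 0.045];top0 (0.709, 0.121) 0.12 [0.72  0.005 0.045];top0 (0.709, 0.121) 0.15 [0.72  0.005 0.045];top0 (0.709, 0.121) 0.18 [0.878 0.123 0.208];top0 (0.74, 0.194) 0.06 [0.722 0.218 0.029];top0 (0.74, 0.194) 0.09 [0.685 0.258 0.03 ];top0 (0.74, 0.194) 0.12 [0.858 0.213 0.094];top0 (0.74, 0.194) 0.15 [0.866 0.199 0.094];top0 (0.74, 0.194) 0.18 [0.878 0.123 0.208];scene0 (0.709, 0.121) 0.06 [0.681 0.068 0.043];scene0 (0.709, 0.121) 0.09 [0.74  0.054 0.045];scene0 (0.709, 0.121) 0.12 [0.74  0.054 0.045];scene0 (0.709, 0.121) 0.15 [0.74  0.054 0.045];scene0 (0.709, 0.121) 0.18 [0.881 0.118 0.212];scene0 (0.74, 0.194) 0.06 [0.724 0.238 0.029];scene0 (0.74, 0.194) 0.09 [0.724 0.238 0.029];scene0 (0.74, 0.194) 0.12 [0.855 0.209 0.091];scene0 (0.74, 0.194) 0.15 [0.87  0.22  0.093];scene0 (0.74, 0.194) 0.18 [0.881 0.118 0.212];
```

Everything tall stays at least 0.16 m from the second pose. The block's yaw equals the bar's (67.3°). Now I swing round to its +y side.

Request:
{"api": "jog_arm", "payload": {
  "targets": [
    [[-1.5, 1.6, 0], [0, 0, 1.3], 50],
    [[-3.05, 3.2, 0], [0, 0, 2.6], 50],
    [[-3.05, 3.2, 0], [0, 0, 3.9], 50],
    [[-3.05, 3.2, 0], [0, 0, 5.2], 50],
    [[-3.05, 3.2, 0], [0, 0, 6.5], 50],
    [[-3.05, 3.2, 0], [0, 0, 7.8], 50],
    [[-3.05, 3.2, 0], [0, 0, 9.1], 50],
    [[-3.05, 3.2, 0], [0, 0, 10.4], 50]
  ]
}}

```text
time: 12.62
tool_pos: [0.7113, 0.124, 0.1249]
tool_rot: [-0.001, 0.8, 0.6, -0.002]
contact_force: [0.5, -0.7, -0.6]
gripper_width: 0.502
grasp_force: 0.0
```

Request:
{"api": "jog_arm", "payload": {
  "targets": [
    [[0, 0, 0], [0, 0, 0.85], 50],
    [[0, 0, 0], [0, 0, 0.85], 50],
    [[0, 0, 0], [0, 0, 0.85], 50]
  ]
}}

```text
time: 13.0
tool_pos: [0.7122, 0.1241, 0.1266]
tool_rot: [-0.001, 0.832, 0.555, -0.001]
contact_force: [-0.5, -0.4, -0.3]
gripper_width: 0.497
grasp_force: 0.0
```

```bash
python3 look.py w3
```

```text
[0.71217699 0.12412631 0.126638  ] [-5.91015694e-04  8.32027062e-01  5.54733713e-01 -1.06142004e-03] 13.0
block 0.03730950930215848 ((686.5338745117188, 48.88768768310547), (99.04222106933594, 87.822265625), 67.09899139404297)
[[745.5999755859375, 76.5999984741211], [728.4000244140625, 72.19999694824219], [722.2000122070312, 80.5999984741211], [730.9000244140625, 81.5999984741211], [665.2999877929688, 108.9000015258789], [671.0999755859375, 61.099998474121094], [691.5999755859375, 60.0], [693.0, 44.5], [637.0, 40.5], [628.0999755859375, 21.100000381469727], [708.4000244140625, -12.199999809265137], [725.0999755859375, 54.599998474121094], [737.5, 56.70000076293945]]
stop 0.038718069898730445 ((657.3660278320312, -38.43651580810547), (49.10359191894531, 101.84373474121094), 89.57259368896484)
[[708.2999877929688, -14.699999809265137], [692.7000122070312, -48.400001525878906], [680.9000244140625, -42.0], [690.7999877929688, -37.29999923706055], [643.7000122070312, -19.200000762939453], [643.5, -28.0], [612.4000244140625, -13.5], [606.5, -26.200000762939453], [615.9000244140625, -30.100000381469727], [621.9000244140625, -22.0], [622.0999755859375, -32.70000076293945], [658.2999877929688, -47.70000076293945], [666.0999755859375, -40.29999923706055], [664.5, -50.29999923706055], [692.0, -63.20000076293945], [707.7999877929688, -38.599998474121094]]
```

View pics/w3.png

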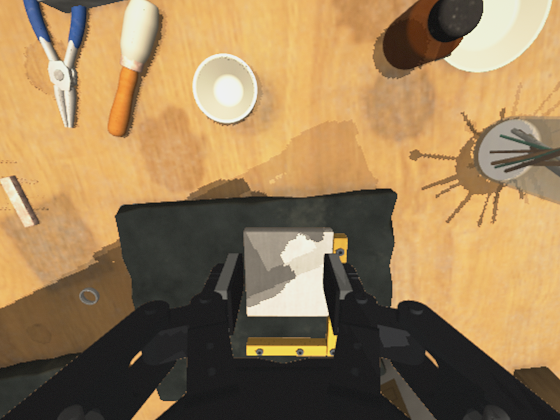

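The block lies along the long bar (right, x≈340 px), with a gap of about 36 mm to the short bar (bottom, row 345). I'll lower behind its +y face.

Request:
{"api": "jog_arm", "payload": {
  "targets": [
    [[0, 0, 2], [0, 0, 0], 50],
    [[0, 0, 4], [0, 0, 0], 50],
    [[0, 0, 4.9], [0, 0, 0], 50],
    [[0, 0, 5.3], [0, 0, 0], 50],
    [[0, 0, 5.4], [0, 0, 0], 50],
    [[0, 0, 5.4], [0, 0, 0], 50]
  ]
}}

```text
time: 13.8
tool_pos: [0.7146, 0.1243, -0.0045]
tool_rot: [0.001, 0.832, 0.554, 0.001]
contact_force: [0.4, 0.2, 0.6]
gripper_width: 0.495
grasp_force: 0.0
```

Request:
{"api": "jog_arm", "payload": {
  "targets": [
    [[-0.3, 0, 0], [0, 0, 0], 50],
    [[-0.6, 0, 0], [0, 0, 0], 50],
    [[-0.75, 0, 0], [0, 0, 0], 50],
    [[-0.9, 0, 0], [0, 0, 0], 50],
    [[-1.05, 0, 0], [0, 0, 0], 50],
    [[-1.2, 0, 0], [0, 0, 0], 50]
  ]
}}

```text
time: 14.55
tool_pos: [0.7021, 0.0983, -0.0063]
tool_rot: [-0.001, 0.832, 0.554, 0.002]
contact_force: [2.1, 5.7, -1.4]
gripper_width: 0.5
grasp_force: 3.1
```

Request:
{"api": "jog_arm", "payload": {
  "targets": [
    [[-0.12, 0, 0.04], [0, 0, 0], 50],
    [[-0.24, 0, 0.04], [0, 0, 0], 50],
    [[-0.36, 0, 0.04], [0, 0, 0], 50],
    [[-0.48, 0, 0.04], [0, 0, 0], 50],
    [[-0.6, 0, 0.04], [0, 0, 0], 50],
    [[-0.7, 0, 0.04], [0, 0, 0], 50],
    [[-0.8, 0, 0.04], [0, 0, 0], 50]
  ]
}}

```text
time: 15.42
tool_pos: [0.6951, 0.0809, -0.0063]
tool_rot: [-0.001, 0.832, 0.554, 0.003]
contact_force: [1.8, 7.7, 0.9]
gripper_width: 0.5
grasp_force: 4.3
```

Request:
{"api": "jog_arm", "payload": {
  "targets": [
    [[-0.06, 0, 0], [0, 0, 0], 50],
    [[-0.12, 0, 0], [0, 0, 0], 50],
    [[-0.12, 0, 0], [0, 0, 0], 50]
  ]
}}

```text
time: 15.8
tool_pos: [0.6939, 0.078, -0.0063]
tool_rot: [-0.001, 0.833, 0.554, 0.003]
contact_force: [1.8, 7.5, 2.3]
gripper_width: 0.496
grasp_force: 3.9
```

Request:
{"api": "jog_arm", "payload": {
  "targets": [
    [[-0.08, 0, 0], [0, 0, 0], 50],
    [[-0.16, 0, 0], [0, 0, 0], 50],
    [[-0.24, 0, 0], [0, 0, 0], 50],
    [[-0.24, 0, 0], [0, 0, 0], 50]
  ]
}}

```text
time: 16.3
tool_pos: [0.6916, 0.0724, -0.0063]
tool_rot: [-0.001, 0.833, 0.554, 0.003]
contact_force: [1.9, 6.5, 1.7]
gripper_width: 0.498
grasp_force: 3.9
```

Request:
{"api": "jog_arm", "payload": {
  "targets": [
    [[-0.06, 0, 0], [0, 0, 0], 50],
    [[-0.1, 0, 0], [0, 0, 0], 50],
    [[-0.1, 0, 0], [0, 0, 0], 50]
  ]
}}

```text
time: 16.68
tool_pos: [0.6909, 0.0708, -0.0063]
tool_rot: [-0.001, 0.833, 0.554, 0.003]
contact_force: [3.6, 9.0, 1.4]
gripper_width: 0.502
grasp_force: 4.9
```

Request:
{"api": "jog_arm", "payload": {
  "targets": [
    [[-0.06, 0, 0], [0, 0, 0], 50],
    [[-0.1, 0, 0], [0, 0, 0], 50],
    [[-0.1, 0, 0], [0, 0, 0], 50]
  ]
}}

```text
time: 17.05
tool_pos: [0.691, 0.0708, -0.0062]
tool_rot: [-0.002, 0.833, 0.554, 0.006]
contact_force: [7.5, 16.1, -1.3]
gripper_width: 0.499
grasp_force: 8.4
```

It has stalled with the force rising, so it has reached the short bar. I'll retreat, rise and check.

Request:
{"api": "jog_arm", "payload": {
  "targets": [
    [[0.4, 0, 0], [0, 0, 0], 50],
    [[1.2, 0, 0], [0, 0, 0], 50],
    [[1.2, 0, -1], [0, 0, 0], 50],
    [[1.2, 0, -3], [0, 0, 0], 50],
    [[1.2, 0, -5.4], [0, 0, 0], 50],
    [[1.2, 0, -6], [0, 0, 0], 50],
    [[3, 0, -6], [0, 0, 0], 50],
    [[3, 0, -6], [0, 0, 0], 50]
  ]
}}

```text
time: 18.05
tool_pos: [0.7176, 0.1362, 0.1432]
tool_rot: [0.0, 0.832, 0.555, 0.0]
contact_force: [-0.8, -1.1, 0.8]
gripper_width: 0.499
grasp_force: 0.0
```

```bash
python3 look2.py g; python3 look.py w4
python3 - <<'E'
import cv2,numpy as np
a=cv2.imread('pics/w4.png')[190:380,200:400]; cv2.imwrite('pics/g_v.png',cv2.resize(a,None,fx=3,fy=3,interpolation=2))
E
```

```text
18.05 [0.7176 0.1362 0.1432] [-0.8 -1.1  0.8] [-0.01  0.04 -0.03]
top 0.03829298520532354 2583 ((667.49755859375, 13.490524291992188), (100.66453552246094, 90.75829315185547), 67.30789947509766)
[[724.0999755859375, 44.20000076293945], [645.9000244140625, 70.4000015258789], [609.4000244140625, -14.600000381469727], [688.2999877929688, -48.70000076293945]]
scene 0.021375649552110687 99 ((696.9896240234375, 227.64599609375), (53.60768127441406, 23.628625869750977), 59.76860046386719)
[[702.5999755859375, 255.39999389648438], [708.4000244140625, 236.89999389648438], [697.2000122070312, 215.10000610351562], [673.4000244140625, 210.39999389648438], [703.4000244140625, 215.1999969482422], [712.0, 237.89999389648438]]
[0.71680711 0.13414176 0.14206825] [ 6.16992284e-05  8.32353022e-01  5.54245481e-01 -6.23868697e-04] 18.15
block 0.03732711622953677 ((671.9540405273438, 13.84051513671875), (98.04844665527344, 88.12586212158203), 67.28177642822266)
[[725.5999755859375, 44.5], [696.9000244140625, 56.599998474121094], [639.7999877929688, 48.099998474121094], [614.5, -15.300000190734863], [692.5999755859375, -48.0]]
stop 0.03889629930173505 ((661.4571533203125, -38.365882873535156), (106.72705078125, 54.24087905883789), 4.705549240112305)
[[712.5999755859375, -9.199999809265137], [693.0999755859375, -49.29999923706055], [614.9000244140625, -15.0], [606.7999877929688, -24.299999237060547], [616.4000244140625, -31.5], [626.0999755859375, -24.399999618530273], [621.9000244140625, -33.79999923706055], [657.9000244140625, -48.900001525878906], [667.2000122070312, -41.599998474121094], [663.4000244140625, -51.20000076293945], [691.7999877929688, -63.099998474121094], [707.5, -50.599998474121094]]
```

View pics/g_v.png

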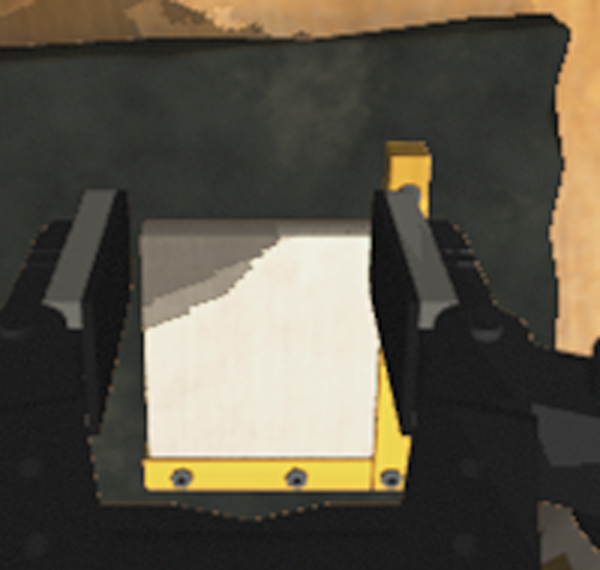

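The block is flush with both bars and no dark gap shows along either one. Its corner is at (692.6, −48.0) against the inner corner at (693.1, −49.3), and the yaw is 67.3° against the bars' 67.3°. The hand is clear.

```bash
python3 -c "
from plant import *
print(job_done())"
```

```text
the job is handed in; nothing more can be done
None
```

The block sits snug in the inner corner of the stop: no gap shows at either bar and its yaw matches theirs to within the camera measurement. The hand is clear, and the job was handed in at about 18 s with no verdict returned.

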